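# Take the filter canister off its bayonet mount

### The arm

A 6-joint arm with a two-finger parallel gripper is mounted at the origin on the work surface. World frame = base frame: x ahead of the robot, y to its left, z up, the work surface at z = 0. Lengths are in m, angles in rad, forces in N, time in s.
With the tool pointing down it reaches from about 0.3 to 0.875 m from the base axis. Payload 6.4 kg.
Tool frame: the origin (TCP) lies at the centre of the arm's flange, where the gripper is bolted on; the fingertips stand 173 mm ahead of it and the grasp point (between the pads) lies 155 mm ahead of it; z points along the fingers, x is the direction in which the jaws open and shut, and the axes are right-handed (so a half turn about z gives the same grasp; the last joint's range is limited). The gripper opens to 85 mm and grips with 20 to 120 N. Pads are 22 mm wide; open, the fingers measure 114 mm over their backs; the gripper's body (76 mm by 85 mm) begins 54 mm behind the grasp point. The pads swing forward as they close: fully open they stand 13 mm farther back than shut.
Start: joints at [0.955, 0.181, 1.607, -0, 1.354, -0.206], TCP at [0.229, 0.527, 0.405] pointing down, gripper open.
Joint ranges: [-2.99, 2.99], [-0.89, 2.07], [0.3, 2.58], [-1.14, 4.28], [0, 2.63], [-3.12, 3.12]. Speed limits (rad/s): [2.57, 2.57, 3.01, 3.14, 3.14, 3.14].

### API

Orientations are given as a unit quaternion [w, x, y, z].
In Python, from workcell import env gives the robot as it stands.
- The arm moves only by the tool carry_out, never from a script. Its argument "deltas" is a list of rows, each a list of 5 numbers: the finger opening in cm, from 0 to 8.54, then the shift along the world's x, y, z in cm, then the turn about the world's z in rad. A call has 1 to 5 rows; each row shifts and turns the pose as measured when the row begins; what a row does not reach is not made up. A row lasts 1/12 s, in which the tool goes at most 41.7 mm and 7.16 degrees, less where a joint would pass 70% of its speed; a pose out of reach is approached as far as the arm can. A call with a gripper value outside its range is refused whole. The fingers move at their own pace and stop on an object; "newtons" is the grip in N (left out, the last holds). Time passes only in rows, so rows that do not move let the fingers close. It gives the time, the measured TCP pose, the force and the opening at its end, in the units of the state.
- env.get_state(): the state, without advancing time (a new reading comes with each control period).
- env.capture(name): name is "side" or "top" or "wrist"; returns a dict with "img" (400x640x3 uint8, red, green, blue), "K" (3x3 intrinsics, pixels), "R" (3x3) and "t" (3): a world point X has camera coordinates R X + t. Camera axes: x right, y down, z forward; pixel columns grow to the right and rows downward; lengths in m; the calibration is good to about 2 mm. A picture is of the moment at which its call begins. There is no depth.
- env.hand_in(): hands the job in, once; it reports no verdict.
The state is a dict: "time": time; "qpos": joint angles; "qvel": joint speeds; "joint_torque": joint torques, N m; "tcp_pos": TCP position; "ee_rot": TCP orientation; "ft_force": force on the tool from outside, world axes, zero at the start; "wrist_torque": the same for the moment, N m; "finger_gap": finger opening in m.
Only numpy, scipy, OpenCV 4.12 (cv2) and the standard library are available. Lean on these libraries where they do the work, as an engineer would, in place of code of your own. Each camera call takes 0.05 s, during which the arm holds its last target. There are 200 camera calls.

### The job

Take the filter canister off its mount on the bench: press the locking plunger beside it fully down (it stays down), twist the canister by the bar on its top roughly a quarter turn anticlockwise (seen from above), by feel, until it comes up against its stop, lift it straight off without forcing it, and stand it gently upright on the floor of the drip tray. Let go of it there, and leave the parts bin, the can and the wrench where they are.

Things in the scene. Friction and masses are not known exactly. Their poses are not given: they have to be found in the camera images.
- canister_centre (a point): Centre of the loose filter canister (about 0.55 kg, 107 mm tall), on its axis, 53 mm above its underside. z is its axis, up; x points along its locking arm, a flat steel arm 14 mm wide and 8 mm thick that reaches 84 mm from the axis, underside 7 mm below this point. The grey body, 68 mm in diameter, ends 17 mm above this point; below it the neck is 52 mm in diameter, 22 mm tall.
- bar (a point): Centre of the grip bar on the canister's top, on its axis, 38 mm above the canister's centre: an upright flat aluminium bar 60 mm long (along x, in line with the locking arm), 14 mm thick (y), its top 16 mm above this point and its foot, the flat top of the body, 21 mm below. The place to grasp from above and twist.
- canister: The same canister; origin on its axis at its underside. Two opposite lugs on its neck sit under the mount's claws, with 3 mm of sideways play. It turns freely anticlockwise from above (+ about z) to a hard stop, 63 to 121 degrees from the start; no listed pose tells where: feel for it. There the lugs lie in gaps between the claws, with 0.1 rad to spare: ease back 0.05 rad and lift.
- plunger_top (a point): Centre of the flat top of the steel locking plunger, an upright round pin 24 mm in diameter, 70 mm from the canister's axis, in a grey sleeve. At the start it stands in the way of the locking arm, its top 14 mm above the arm's underside. Pressed, it goes 18 mm down; z up.
- plunger_body (a joint): How far the plunger is pressed, m: 0 up, 0.018 fully down on its end stop. It has no spring; stiff friction of about 6 N resists it and holds it wherever it is left. Below about 0.014 it still blocks the arm.
- mount: Fixed filter mount: steel base plate 170 mm (x) by 150 mm (y), 10 mm thick, with a round aluminium body and open cavity, claws and stops. Origin at the centre of its underside, on the canister's axis; z up. The cavity floor, where the canister stands at first, is 30 mm above the origin, the claws' top 50 mm. Raised 20 mm the canister is clear of the claws, raised 40 mm of everything.
- tray: Fixed steel drip tray, 200 mm (x) by 160 mm (y), walls 28 mm high and 4 mm thick, empty. Origin at the centre of its underside; its floor is 4 mm above it; z up.
- bin: Loose grey plastic parts bin, 150 x 110 x 60 mm; origin at the centre of its underside. A bystander.
- can: Loose upright steel can, 66 mm in diameter, 110 mm tall; origin at the centre of its underside. A bystander.
- wrench: Loose wrench, 180 mm long, lying flat. A bystander.
Mind the look-alikes: they are no part of the job. Leave any yellow look-alike of the canister alone. What is shaped like the mount but brown is not meant.

How it is judged:
On the way, in this order (a step that is already met when the one before it is completed fails the run):
1. the locking plunger is pressed down (value of joint plunger_body above 0.015 m), for 0.1 s.
2. the canister is lifted clear of the claws (z of canister in the frame of mount above 0.055 m), for 0.1 s.
At the end, for the whole second after the job is handed in: The canister stands upright (within 0.1 rad) and at rest on the drip tray's floor, inside the tray's walls (origin within 75 mm and 55 mm of the tray's centre along its x and y, and within 5 mm of its floor) (z of canister in the frame of tray between 0 and 0.009 m and x of canister in the frame of tray between -0.075 and 0.075 m and y of canister in the frame of tray between -0.055 and 0.055 m and angle between canister's own z axis and vertical below 0.1 rad and linear speed of canister below 0.02 m/s and angular speed of canister below 0.2 rad/s); the robot touches nothing.
It fails at once if the canister is forced against the mount (over 120 N) (contact force between canister and mount above 120 N).
It fails at once if the canister is banged down in the tray (over 80 N) (contact force between canister and tray above 80 N).
It fails at once if a bystander is moved by more than 30 mm (distance of any of bin, can, wrench from where it was at the start of the episode above 0.03 m).
It also fails if it takes over 69 s, if anything falls off the work surface, if the arm or the gripper's body presses on something with over 40 N, if the wrist force passes 120 N, or if a joint passes its speed limit or range.

## Working session

There is one attempt and no reset: what is moved stays moved. The work goes in short steps, Python scripts to look and compute and a tool call to move; the robot and the scene stay as the last step left them, time stands still between calls to the robot, and variables do not carry over. Pictures are saved under pics/ and viewed, about 8 in all and at most 12, crops included, and the job is handed in when it is done.

Besides the shell and the picture viewer there is one more tool, called after "Emit:" as name(argument=value, ...), one argument or row to a line, values as JSON. carry_out: Moves the arm, as the interface text tells. Its arguments: {"type":"object","properties":{"deltas":{"type":"array"},"newtons":{"type":"number"}},"required":["deltas"]}

```bash
mkdir -p pics; ls; cat > h.py <<'E'
import numpy as np, cv2
from workcell import env
def cap(n,f=None):
    c=env.capture(n)
    if f: cv2.imwrite('pics/'+f,cv2.cvtColor(c['img'],cv2.COLOR_RGB2BGR))
    np.savez('pics/'+(f or n)+'.npz',**c); return c
def ray(c,u,v):
    d=c['R'].T@np.linalg.solve(c['K'],[u,v,1.]); return -c['R'].T@c['t'],d/np.linalg.norm(d)
def onz(c,u,v,z):
    o,d=ray(c,u,v); return o+d*(z-o[2])/d[2]
def tri(c1,p1,c2,p2):
    A=[];b=[]
    (o1,d1),(o2,d2)=ray(c1,*p1),ray(c2,*p2)
    M=np.stack([d1,-d2],1); s=np.linalg.lstsq(M,o2-o1,rcond=None)[0]
    a,b=o1+d1*s[0],o2+d2*s[1]; return (a+b)/2,np.linalg.norm(a-b)
def proj(c,X):
    p=c['K']@(c['R']@np.array(X)+c['t']); return p[:2]/p[2]
E
python3 - <<'E'
from h import *
for n in('top','side'):
    c=cap(n,n+'1.png'); print(n,-c['R'].T@c['t'],c['R'][2],c['K'][0,0])
s=env.get_state(); print(s)
E
```

```text
pics
top [0.49731295 0.01339093 0.96316202] [ 0.1232045   0.00672097 -0.99235854] 367.3159164164249
side [0.47355745 0.75880551 0.55331904] [ 0.15799603 -0.8443775  -0.51192177] 379.4103728043605
{'time': 0.1, 'qpos': array([ 9.54727378e-01,  1.81481581e-01,  1.60786241e+00, -1.55639584e-05,
        1.35381989e+00, -2.06310066e-01]), 'qvel': array([ 0.00013538, -0.00188419, -0.00294175, -0.00041275,  0.00016941,
        0.00135692]), 'joint_torque': array([ 1.04287290e-03, -4.45874012e+01, -3.52236915e+01, -2.62119383e-04,
        3.96974749e-03,  2.26174586e-05]), 'tcp_pos': array([0.22893789, 0.52722462, 0.40388773]), 'ee_rot': array([ 2.94242784e-04,  8.36177085e-01,  5.48458991e-01, -7.28470281e-04]), 'ft_force': array([0.07239073, 0.02094391, 0.16536018]), 'wrist_torque': array([0.03255126, 0.03788069, 0.00783105]), 'finger_gap': 0.08533041278711387}
```

View pics/top1.png

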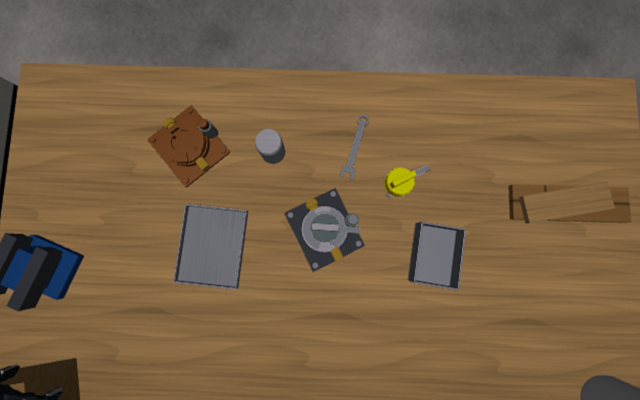

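View pics/side1.png

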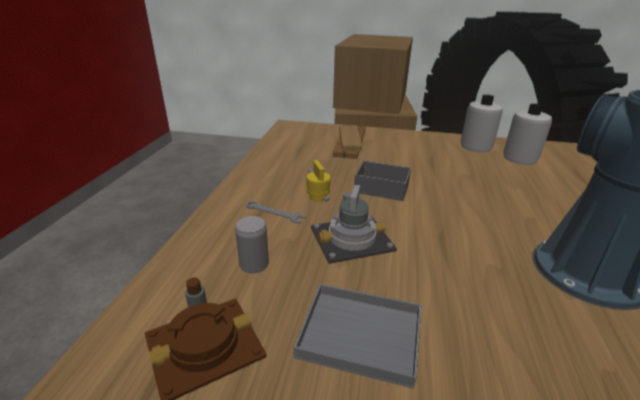

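The top view shows the grey canister on the dark mount at (325,228), with its plunger near (352,219). The tray is at (211,246) and the bin at (437,255). The can is at (269,146) and the wrench at (356,147). The look-alikes are the yellow canister (400,181) and the brown empty mount (188,146). I choose the grey canister on the dark mount and will check it in a close crop.

```bash
python3 - <<'E'
from h import *
a=cv2.imread('pics/top1.png')[180:280,275:375]; b=cv2.imread('pics/side1.png')[170:270,300:400]
cv2.imwrite('pics/crop1.png',np.vstack([np.hstack([cv2.resize(x,(400,400),interpolation=cv2.INTER_CUBIC) for x in(a,b)])]))
E
```

```text
(no output)
```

View pics/crop1.png

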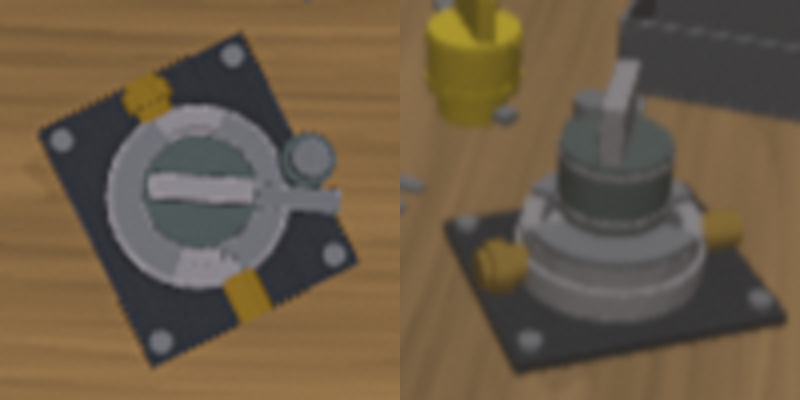

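The crop confirms it: grey canister on the dark mount, bar centre at about (325,227), plunger disc at (353,219.5), and the arm just clockwise of it with its tip at about (359.5,230).

```bash
python3 - <<'E'
from h import *
c=dict(np.load('pics/top1.png.npz')); s=dict(np.load('pics/side1.png.npz'))
P=lambda u,v:(274.6+u/4,179.6+v/4); Q=lambda u,v:(299.6+u/4,169.6+v/4)
g=lambda p,z:onz(c,*p,z).round(4)
pl=g(P(312,158),.09);b1=g(P(148,185),.137);b2=g(P(256,191),.137);tip=g(P(340,201),.084)
print('plunger',pl,'bar',b1,b2,(b1+b2)/2,'len',np.linalg.norm(b1-b2),'tip',tip)
cor=[g(P(*p),.01) for p in((40,132),(241,34),(358,262),(154,367))]
m=np.mean(cor,0);print('mount',m,cor, [np.linalg.norm(cor[i]-cor[i-1]) for i in range(4)])
print('pl dist',np.linalg.norm((pl-m)[:2]),np.linalg.norm((tip-m)[:2]))
a=np.degrees(np.arctan2(*(tip-m)[[1,0]]));print('arm ang',a,'bar ang',np.degrees(np.arctan2(*(b2-b1)[[1,0]])),'pl ang',np.degrees(np.arctan2(*(pl-m)[[1,0]])))
print('tri bar top', tri(c,P(201,188),s,Q(625,63)),'plunger',tri(c,P(312,158),s,Q(590,97)))
# tray corners rim z .028
im=c['img']
T=[g(p,.028) for p in((186,205.5),(247,210),(239.5,288),(175.5,281.5))]
print('tray',np.mean(T,0),T,[np.linalg.norm(T[i]-T[i-1]) for i in range(4)])
E
```

```text
plunger [ 0.5577 -0.072   0.09  ] bar [0.5367 0.0244 0.137 ] [ 0.535  -0.0363  0.137 ] [ 0.53585 -0.00595  0.137  ] len 0.06072380093505347 tip [ 0.5329 -0.0897  0.084 ]
mount [ 0.53565  -0.006575  0.01    ] [array([0.5752, 0.0973, 0.01  ]), array([ 0.6433, -0.032 ,  0.01  ]), array([ 0.4971, -0.1104,  0.01  ]), array([0.427 , 0.0188, 0.01  ])] [np.float64(0.16770655920386662), np.float64(0.1461372642415342), np.float64(0.16589454481688057), np.float64(0.14699200658539227)]
pl dist 0.06904080767922689 0.08317047628215196
arm ang -91.89480840678068 bar ang -91.6042400422208 pl ang -71.37478763667389
tri bar top (array([0.43068269, 0.0194078 , 0.20177674]), np.float64(0.20931580659740354)) plunger (array([ 0.44206006, -0.03893616,  0.15579651]), np.float64(0.22754990331197852))
tray [0.484675 0.275875 0.028   ] [array([0.5849, 0.349 , 0.028 ]), array([0.5777, 0.1921, 0.028 ]), array([0.3824, 0.2008, 0.028 ]), array([0.3937, 0.3616, 0.028 ])] [np.float64(0.19161471759757912), np.float64(0.15706511388592947), np.float64(0.1954936827623849), np.float64(0.16119655703519226)]
```

Emit:
carry_out(
  deltas=[
    [0,1.9,-3.5,0,0.027],
    [0,1.9,-3.5,0,0.027],
    [0,1.9,-3.5,0,0.027],
    [0,1.9,-3.5,0,0.027],
    [0,1.9,-3.5,0,0.027],
  ],
  newtons=40,
)

```text
time: 0.52
tcp_pos: [0.3214, 0.3509, 0.4008]
ee_rot: [-0.001, 0.792, 0.611, -0.003]
ft_force: [0.4, 0.4, 0.9]
finger_gap: 0.0258
```

Emit:
carry_out(
  deltas=[
    [0,1.9,-3.5,0,0.027],
    [0,1.9,-3.5,0,0.027],
    [0,1.9,-3.5,0,0.027],
    [0,1.9,-3.5,0,0.027],
    [0,1.9,-3.5,0,0.027],
  ],
)

```text
time: 0.93
tcp_pos: [0.4172, 0.1668, 0.3997]
ee_rot: [-0.001, 0.746, 0.666, -0.003]
ft_force: [1.1, -0.1, 0.0]
finger_gap: -0.0001
```

Emit:
carry_out(
  deltas=[
    [0,1.9,-3.5,0,0.027],
    [0,1.9,-3.5,0,0.027],
    [0,1.9,-3.5,0,0.027],
    [0,1.9,-3.5,0,0.027],
    [0,0,0,0,0],
  ],
)

```text
time: 1.35
tcp_pos: [0.4965, 0.0133, 0.3992]
ee_rot: [0.001, 0.708, 0.706, -0.004]
ft_force: [-0.2, 0.9, -0.3]
finger_gap: 0.0
```

Emit:
carry_out(
  deltas=[
    [0,2.1,-2.9,-1,0],
    [0,2.1,-2.9,-1.5,0],
    [0,2.1,-2.9,-2,0],
    [0,0.1,0,-2,0],
    [0,0,0,0,0],
  ],
)

```text
time: 1.77
tcp_pos: [0.5621, -0.0788, 0.3318]
ee_rot: [0.001, 0.71, 0.704, -0.003]
ft_force: [-0.7, 0.5, -0.3]
finger_gap: -0.0001
```

```bash
python3 - <<'E'
from h import *
s=cap('side'); t=cap('top'); w=cap('wrist')
print(env.get_state()['tcp_pos'])
a=cv2.resize(s['img'][120:280,260:440],(540,480),interpolation=2)
b=cv2.resize(w['img'],(400,250)); 
o=np.zeros((600,800,3),np.uint8); o[:480,:540]=a
cc=cv2.resize(t['img'][190:270,290:380],(260,231),interpolation=2); o[:231,540:]=cc; o[350:,400:]=b
cv2.imwrite('pics/p4.png',o[...,::-1])
E
```

```text
[ 0.56292888 -0.07775958  0.33695621]
```

View pics/p4.png

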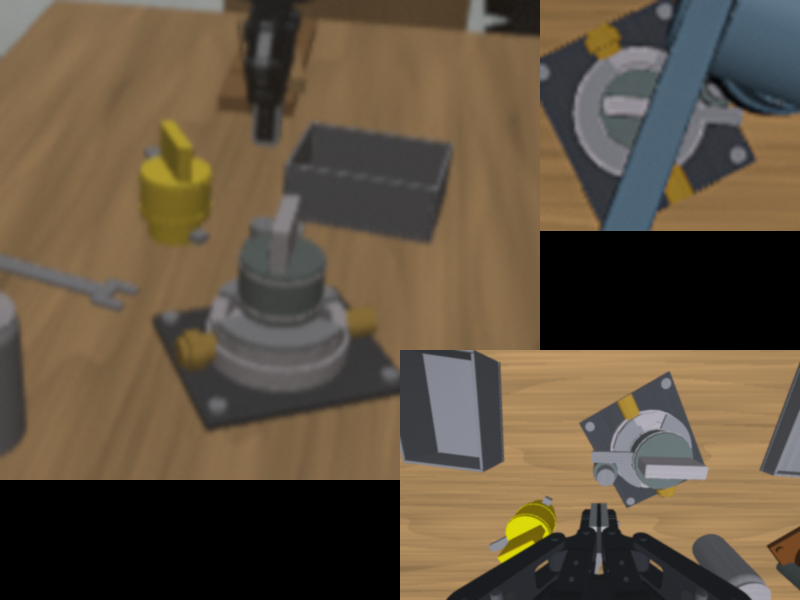

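The side view shows closed fingertips above the mount at (265,140). In the wrist view the plunger is at mosaic (605,473), the bar at about (675,470), and the yellow look-alike is well off. I'll check the plunger and bar from the wrist camera.

```bash
python3 - <<'E'
from h import *
w=dict(np.load('pics/wrist.npz'));s=dict(np.load('pics/side1.png.npz'));c=dict(np.load('pics/top1.png.npz'))
f=lambda u,v:((u-400)*1.6,(v-350)*1.6)
for n,p,z in(('pl',(605,473),.09),('bar',(676,467.5),.137),('armtip',(594,457),.084)): print(n,onz(w,*f(*p),z).round(4))
P=lambda u,v:(274.6+u/4,179.6+v/4); Q=lambda u,v:(299.6+u/4,169.6+v/4)
print(tri(c,P(201,188),s,Q(225,66)),tri(c,P(312,158),s,Q(190,97)))
E
```

```text
pl [ 0.5513 -0.0726  0.09  ]
bar [ 0.5305 -0.0063  0.137 ]
armtip [ 0.5325 -0.0861  0.084 ]
(array([ 0.53429552, -0.00529553,  0.14531632]), np.float64(0.002355302411438596)) (array([ 0.55846232, -0.07248123,  0.0848318 ]), np.float64(0.0008193752604072603))
```

Emit:
carry_out(
  deltas=[
    [0,-0.1,0.2,-2,0],
    [0,-0.1,0.2,-2,0],
    [0,0,0,-2,0],
    [0,0,0,-0.3,0],
    [0,0,0,-0.2,0],
  ],
)

```text
time: 2.33
tcp_pos: [0.5623, -0.0687, 0.2812]
ee_rot: [0.011, 0.707, 0.707, 0.003]
ft_force: [-0.1, 0.2, 0.5]
finger_gap: -0.0
```

Emit:
carry_out(
  deltas=[
    [0,0,0,-0.4,0],
    [0,0,0,-0.4,0],
    [0,0,0,-0.4,0],
    [0,0,0,-0.4,0],
  ],
)

```text
time: 2.67
tcp_pos: [0.5639, -0.0674, 0.2703]
ee_rot: [0.015, 0.706, 0.708, 0.005]
ft_force: [0.8, 0.1, -0.7]
finger_gap: 0.0001
```

Emit:
carry_out(
  deltas=[
    [0,-0.4,-0.2,0,0],
    [0,-0.4,-0.2,0,0],
    [0,0,0,0,0],
  ],
)

```text
time: 2.92
tcp_pos: [0.5553, -0.0718, 0.2702]
ee_rot: [0.015, 0.706, 0.708, 0.005]
ft_force: [-0.2, -0.0, 0.9]
finger_gap: -0.0001
```

```bash
cat >> h.py <<'E'
def st():
    from scipy.spatial.transform import Rotation as Ro
    s=env.get_state(); q=s['ee_rot']; R=Ro.from_quat([q[1],q[2],q[3],q[0]]).as_matrix()
    print('t',round(s['time'],2),'tcp',s['tcp_pos'].round(4),'tip',(s['tcp_pos']+.173*R[:,2]).round(4),'grasp',(s['tcp_pos']+.155*R[:,2]).round(4),'zax',R[:,2].round(3),'yaw',np.arctan2(R[1,0],R[0,0]).round(3),'f',s['ft_force'].round(1),'M',s['wrist_torque'].round(2),'gap',s['finger_gap'].round(4),'q',s['qpos'].round(2))
E
python3 -c "
from h import *
st()"
```

```text
Traceback (most recent call last):
  File "h.py", line 21, in st
    print('t',round(s['time'],2),'tcp',s['tcp_pos'].round(4),'tip',(s['tcp_pos']+.173*R[:,2]).round(4),'grasp',(s['tcp_pos']+.155*R[:,2]).round(4),'zax',R[:,2].round(3),'yaw',np.arctan2(R[1,0],R[0,0]).round(3),'f',s['ft_force'].round(1),'M',s['wrist_torque'].round(2),'gap',s['finger_gap'].round(4),'q',s['qpos'].round(2))
                                                                                                                                                                                                                                                                                  ^^^^^^^^^^^^^^^^^^^^^
AttributeError: 'float' object has no attribute 'round'
```

Emit:
carry_out(
  deltas=[
    [0,0,0,-0.5,0],
    [0,0,0,-0.5,0],
    [0,0,0,-0.5,0],
    [0,0,0,-0.5,0],
  ],
)

```text
time: 3.25
tcp_pos: [0.5555, -0.0725, 0.2512]
ee_rot: [0.016, 0.706, 0.708, 0.005]
ft_force: [-2.4, 1.3, 5.3]
finger_gap: 0.0001
```

```bash
sed -i "s/s\['finger_gap'\].round(4)/round(s['finger_gap'],4)/" h.py
python3 -c "
from h import *
st()"
```

```text
t 3.25 tcp [ 0.5555 -0.0725  0.2512] tip [ 0.5607 -0.0751  0.0783] grasp [ 0.5601 -0.0748  0.0963] zax [ 0.03  -0.015 -0.999] yaw 1.572 f [-2.4  1.3  5.3] M [ 0.18  0.43 -0.02] gap 0.0001 q [-0.34  0.33  1.77 -0.01  1.01 -1.91]
```

Emit:
carry_out(
  deltas=[
    [0,0,0,-0.4,0],
    [0,0,0,-0.3,0],
  ],
)

```text
time: 3.42
tcp_pos: [0.5557, -0.0725, 0.245]
ee_rot: [0.016, 0.706, 0.708, 0.005]
ft_force: [-18.2, 6.1, 45.3]
finger_gap: 0.0002
```

Emit:
carry_out(
  deltas=[
    [0,0,0,-0.3,0],
    [0,0,0,-0.3,0],
  ],
)

```text
time: 3.58
tcp_pos: [0.5562, -0.0725, 0.2451]
ee_rot: [0.015, 0.706, 0.708, 0.004]
ft_force: [-16.0, 3.6, 33.1]
finger_gap: 0.0001
```

Emit:
carry_out(
  deltas=[
    [0,0,0,2,0],
    [0,0,0,4,0],
    [8.5,0,0,4,-0.12],
    [8.5,-0.4,1.5,1,-0.12],
    [8.5,-0.4,1.5,0,-0.12],
  ],
)

```text
time: 4.0
tcp_pos: [0.5472, -0.0436, 0.3579]
ee_rot: [0.013, 0.825, 0.566, 0.002]
ft_force: [0.8, -0.8, -0.1]
finger_gap: 0.0356
```

Emit:
carry_out(
  deltas=[
    [8.5,-0.4,1.5,0,-0.12],
    [8.5,-0.4,1.5,0,-0.12],
    [8.5,0,0,0,-0.12],
    [8.5,0,0,0,-0.12],
    [8.5,0,0,0,-0.12],
  ],
)

```text
time: 4.42
tcp_pos: [0.5389, -0.0099, 0.359]
ee_rot: [0.015, 0.958, 0.286, -0.0]
ft_force: [-0.2, -0.3, -0.2]
finger_gap: 0.0849
```

Emit:
carry_out(
  deltas=[
    [8.5,0,0,0,-0.12],
    [8.5,0,0,0,-0.12],
    [8.5,0,0,0,-0.12],
    [8.5,0,0,0,-0.12],
    [8.5,0,0,0,0],
  ],
)

```text
time: 4.83
tcp_pos: [0.5389, -0.0094, 0.3561]
ee_rot: [0.014, 0.999, 0.037, -0.005]
ft_force: [-0.2, -0.4, -0.6]
finger_gap: 0.0849
```

```bash
python3 - <<'E'
from h import *
w=cap('wrist','p5.png'); st()
cv2.imwrite('pics/p5.png',cv2.resize(w['img'][...,::-1],(640,400)))
E
```

```text
t 4.88 tcp [ 0.5389 -0.0094  0.356 ] tip [ 0.5373 -0.0143  0.1831] grasp [ 0.5375 -0.0138  0.2011] zax [-0.009 -0.028 -1.   ] yaw 0.08 f [0.2 0.  0.5] M [ 0.01 -0.06  0.06] gap 0.085 q [-0.23  0.15  1.74 -0.03  1.25 -0.3 ]
```

View pics/p5.png

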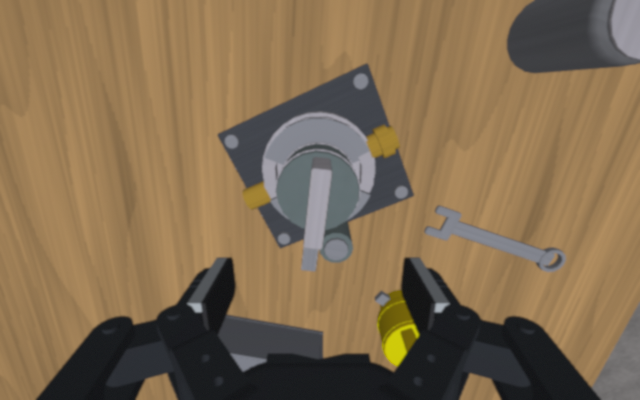

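The wrist view shows the bar running from about (320,165) to (313,248), the arm tip near (309,265), and the plunger top lower now at (337,248). The open jaws straddle this direction.

```bash
python3 - <<'E'
from h import *
w=dict(np.load('pics/p5.png.npz'))
hsv=cv2.cvtColor(w['img'],cv2.COLOR_RGB2HSV); sub=w['img'][150:280,270:370].astype(int)
for z,p in((.072,(337,247)),(.09,(337,247)),(.137,(321,169)),(.137,(315,246)),(.084,(309,268))): print(z,p,onz(w,*p,z).round(4))
for X in((.5357,.024,.137),(.5357,-.036,.137),(.5357,-.006,.137),(.558,-.072,.072),(.533,-.09,.084)): print(X,proj(w,X).round(1))
for r in range(155,275,6):print(r,[int(v) for v in w['img'][r,296:336:2].mean(1)])
E
```

```text
0.072 (337, 247) [ 0.5587 -0.0691  0.072 ]
0.09 (337, 247) [ 0.5568 -0.059   0.09  ]
0.137 (321, 169) [0.5359 0.0239 0.137 ]
0.137 (315, 246) [ 0.536  -0.0331  0.137 ]
0.084 (309, 268) [ 0.5331 -0.0871  0.084 ]
(0.5357, 0.024, 0.137) [320.7 168.9]
(0.5357, -0.036, 0.137) [314.3 249.5]
(0.5357, -0.006, 0.137) [317.3 211.2]
(0.558, -0.072, 0.072) [336.  249.6]
(0.533, -0.09, 0.084) [308.7 270.6]
155 [127, 127, 102, 98, 102, 104, 106, 106, 107, 107, 108, 108, 108, 108, 107, 107, 106, 103, 97, 99]
161 [107, 108, 108, 108, 108, 109, 109, 108, 99, 97, 99, 99, 100, 100, 100, 100, 99, 98, 106, 106]
167 [107, 107, 107, 108, 108, 107, 109, 105, 102, 110, 110, 107, 104, 103, 102, 102, 102, 98, 103, 108]
173 [107, 108, 108, 109, 108, 108, 107, 117, 158, 164, 164, 165, 167, 168, 166, 164, 165, 155, 118, 108]
179 [108, 107, 107, 107, 107, 107, 107, 133, 161, 164, 164, 166, 168, 167, 165, 165, 163, 147, 113, 108]
185 [107, 108, 107, 108, 108, 108, 110, 144, 163, 164, 164, 166, 168, 166, 164, 165, 162, 131, 108, 108]
191 [107, 107, 107, 107, 108, 107, 117, 157, 163, 164, 165, 167, 167, 164, 165, 165
[... 665 characters left out ...]
, 110, 157, 162, 164, 166, 166, 165, 163, 167, 160, 111, 66, 68, 79, 91, 94]
239 [73, 74, 82, 97, 139, 163, 162, 164, 166, 166, 163, 165, 167, 153, 114, 107, 103, 96, 100, 104]
245 [129, 132, 134, 136, 154, 162, 162, 165, 166, 166, 163, 166, 166, 135, 99, 119, 134, 134, 135, 135]
251 [130, 132, 133, 126, 134, 137, 135, 135, 135, 135, 137, 127, 111, 106, 115, 133, 136, 135, 136, 136]
257 [130, 131, 133, 137, 137, 136, 135, 135, 135, 135, 139, 123, 124, 124, 111, 109, 122, 132, 132, 133]
263 [131, 131, 131, 132, 136, 136, 134, 135, 134, 136, 125, 119, 126, 127, 122, 122, 124, 122, 121, 120]
269 [130, 131, 131, 136, 135, 134, 134, 135, 134, 133, 121, 121, 127, 125, 120, 122, 123, 122, 123, 119]
```

Emit:
carry_out(
  deltas=[
    [8.5,-0.1,0.4,0,-0.06],
    [8.5,-0.1,0.4,0,-0.05],
    [8.5,0,0,-1.5,0],
    [8.5,0,0,-1.5,0],
    [8.5,0,0,-1.5,0],
  ],
)

```text
time: 5.3
tcp_pos: [0.5385, -0.0015, 0.3122]
ee_rot: [0.014, 1.0, -0.006, -0.002]
ft_force: [-0.0, 0.4, 0.3]
finger_gap: 0.0854
```

```bash
python3 -c "
from h import *
st()"
```

```text
t 5.3 tcp [ 0.5385 -0.0015  0.3122] tip [ 0.5378 -0.0065  0.1393] grasp [ 0.5378 -0.006   0.1573] zax [-0.004 -0.029 -1.   ] yaw -0.013 f [-0.   0.4  0.3] M [0.01 0.02 0.07] gap 0.0854 q [-0.22  0.2   1.78 -0.03  1.16 -0.19]
```

Emit:
carry_out(
  deltas=[
    [8.5,-0.2,0,-1.2,-0.015],
    [8.5,0,0,-1.1,0],
    [8.5,0,0,-0.8,0],
    [8.5,0,0,0,0],
  ],
)

```text
time: 5.63
tcp_pos: [0.5352, -0.0013, 0.2755]
ee_rot: [0.014, 1.0, -0.007, -0.005]
ft_force: [-0.7, 0.3, -0.5]
finger_gap: 0.0851
```

```bash
python3 -c "
from h import *
st()"
```

```text
t 5.63 tcp [ 0.5352 -0.0013  0.2755] tip [ 0.5336 -0.006   0.1026] grasp [ 0.5338 -0.0055  0.1206] zax [-0.009 -0.028 -1.   ] yaw -0.014 f [-0.7  0.3 -0.5] M [0.01 0.04 0.01] gap 0.0851 q [-0.22  0.25  1.81 -0.03  1.09 -0.19]
```

Slightly low, so I'll raise it 3 mm and then close.

Emit:
carry_out(
  deltas=[
    [8.5,0.15,-0.05,0.35,-0.015],
    [8.5,0,0,0,0],
    [2,0,0,0,0],
    [1,0,0,0,0],
    [1,0,0,0,0],
  ],
  newtons=30,
)

```text
time: 6.05
tcp_pos: [0.5382, -0.0022, 0.2813]
ee_rot: [0.014, 1.0, -0.013, -0.003]
ft_force: [0.1, 0.0, 0.6]
finger_gap: 0.0512
```

Emit:
carry_out(
  deltas=[
    [0.5,0,0,0,0],
    [0.5,0,0,0,0],
    [0.5,0,0,0,0],
    [0.5,0,0,0,0],
  ],
  newtons=60,
)

```text
time: 6.38
tcp_pos: [0.5383, -0.0022, 0.2824]
ee_rot: [0.014, 1.0, -0.013, -0.002]
ft_force: [0.7, 0.3, -1.5]
finger_gap: 0.0129
```

```bash
python3 -c "
from h import *
st()"
```

```text
t 6.38 tcp [ 0.5383 -0.0022  0.2824] tip [ 0.5375 -0.0071  0.1095] grasp [ 0.5376 -0.0066  0.1274] zax [-0.005 -0.029 -1.   ] yaw -0.027 f [ 0.7  0.3 -1.5] M [-0.03 -0.11 -0.01] gap 0.0129 q [-0.22  0.25  1.8  -0.03  1.1  -0.18]
```

Emit:
carry_out(
  deltas=[
    [0.5,-0.04,0,0,0.1],
    [0.5,-0.04,0,0,0.1],
    [0.5,-0.04,0,0,0.1],
    [0.5,-0.04,-0.01,0,0.1],
    [0.5,0,0,0,0],
  ],
)

```text
time: 6.8
tcp_pos: [0.5373, -0.0034, 0.2823]
ee_rot: [0.016, 0.981, 0.194, 0.002]
ft_force: [-0.4, -0.1, 0.5]
finger_gap: 0.0132
```

```bash
python3 -c "
from h import *
st()"
```

```text
t 6.8 tcp [ 0.5373 -0.0034  0.2823] tip [ 0.539  -0.0088  0.1094] grasp [ 0.5389 -0.0082  0.1274] zax [ 0.01  -0.031 -0.999] yaw 0.391 f [-0.4 -0.1  0.5] M [ 0.13 -0.02  0.05] gap 0.0132 q [-0.22  0.24  1.81 -0.03  1.08 -0.6 ]
```

Emit:
carry_out(
  deltas=[
    [0.5,-0.09,0.05,0,0.1],
    [0.5,-0.09,0.05,0,0.1],
    [0.5,-0.07,0.02,0,0.1],
    [0.5,-0.05,0,0,0.1],
    [0.5,-0.05,0,0,0.1],
  ],
)

```text
time: 7.22
tcp_pos: [0.5347, -0.0026, 0.2823]
ee_rot: [0.016, 0.902, 0.432, 0.008]
ft_force: [1.2, -0.1, -1.6]
finger_gap: 0.0131
```

```bash
python3 -c "
from h import *
st()"
```

```text
t 7.22 tcp [ 0.5347 -0.0026  0.2823] tip [ 0.5395 -0.0063  0.1094] grasp [ 0.539  -0.0059  0.1274] zax [ 0.028 -0.022 -0.999] yaw 0.893 f [ 1.2 -0.1 -1.6] M [ 0.08 -0.34 -0.09] gap 0.0131 q [-0.22  0.23  1.82 -0.02  1.06 -1.11]
```

Emit:
carry_out(
  deltas=[
    [0.5,-0.06,-0.01,0,0.05],
    [0.5,-0.06,-0.01,0,0.05],
    [0.5,-0.05,-0.01,0,0.04],
    [0.5,-0.03,-0.01,0,0.04],
    [0.5,-0.02,-0.01,0,0.04],
  ],
)

```text
time: 7.63
tcp_pos: [0.5333, -0.0025, 0.2823]
ee_rot: [0.015, 0.85, 0.527, 0.012]
ft_force: [1.7, 1.3, -1.5]
finger_gap: 0.0125
```

```bash
python3 -c "
from h import *
st()"
```

```text
t 7.63 tcp [ 0.5333 -0.0025  0.2823] tip [ 0.5395 -0.0046  0.1094] grasp [ 0.5388 -0.0044  0.1274] zax [ 0.036 -0.012 -0.999] yaw 1.11 f [ 1.7  1.3 -1.5] M [ 0.23 -0.25 -0.01] gap 0.0125 q [-0.23  0.22  1.83 -0.    1.05 -1.33]
```

Emit:
carry_out(
  deltas=[
    [0.5,-0.07,-0.05,0,0.04],
    [0.5,-0.06,-0.05,0,0.04],
    [0.5,-0.05,-0.04,0,0.04],
    [0.5,-0.02,-0.02,0,0.04],
    [0.5,-0.02,-0.02,0,0.04],
  ],
)

```text
time: 8.05
tcp_pos: [0.5319, -0.0042, 0.2824]
ee_rot: [0.013, 0.797, 0.604, 0.015]
ft_force: [0.8, -1.0, -0.2]
finger_gap: 0.0127
```

```bash
python3 -c "
from h import *
st()"
```

```text
t 8.05 tcp [ 0.5319 -0.0042  0.2824] tip [ 0.539  -0.0046  0.1095] grasp [ 0.5382 -0.0045  0.1275] zax [ 0.041 -0.002 -0.999] yaw 1.298 f [ 0.8 -1.  -0.2] M [-0.25  0.11 -1.81] gap 0.0127 q [-0.23  0.22  1.83  0.01  1.05 -1.53]
```

Emit:
carry_out(
  deltas=[
    [0.5,0,0,0,0.02],
    [0.5,0,0,0,0.02],
  ],
)

```text
time: 8.22
tcp_pos: [0.532, -0.0047, 0.2824]
ee_rot: [0.012, 0.788, 0.616, 0.016]
ft_force: [0.4, -0.6, -1.2]
finger_gap: 0.0132
```

```bash
python3 -c "
from h import *
st(); t=cap('side'); 
cv2.imwrite('pics/p6.png',np.hstack([cv2.resize(cap(n)['img'][r[0]:r[1],r[2]:r[3]],(390,400),interpolation=2) for n,r in(('side',(170,270,300,400)),('top',(180,280,275,375)))])[...,::-1])"
```

```text
t 8.22 tcp [ 0.532  -0.0047  0.2824] tip [ 0.539  -0.0046  0.1096] grasp [ 0.5383 -0.0046  0.1275] zax [ 0.041  0.001 -0.999] yaw 1.328 f [ 0.4 -0.6 -1.2] M [-0.33  0.19 -2.36] gap 0.0132 q [-0.24  0.22  1.83  0.01  1.05 -1.57]
```

View pics/p6.png

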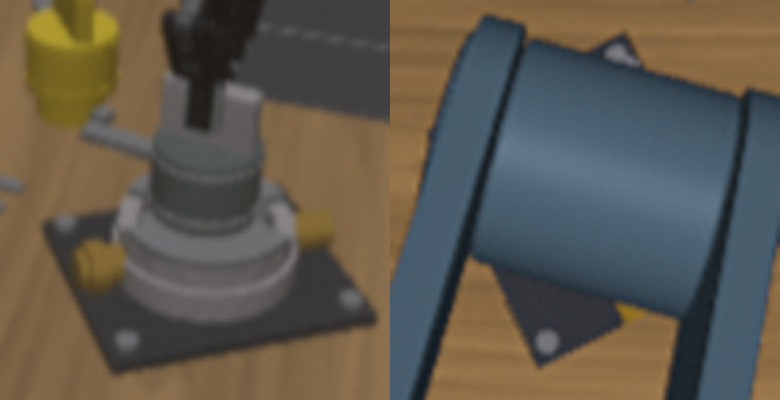

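Wrist moment reached -2.4 Nm with the tool barely advancing, so the stop is reached at about 75°. The picture agrees: the arm is well past the plunger. Next I back off until the moment vanishes, then 0.05 rad more.

Emit:
carry_out(
  deltas=[
    [0.5,0,0,0,-0.04],
    [0.5,0,0,0,0],
  ],
)

```text
time: 8.53
tcp_pos: [0.532, -0.0046, 0.2824]
ee_rot: [0.013, 0.8, 0.599, 0.016]
ft_force: [-0.1, -0.8, 0.2]
finger_gap: 0.0131
```

```bash
python3 -c "
from h import *
st()"
```

```text
t 8.53 tcp [ 0.532  -0.0046  0.2824] tip [ 0.539  -0.0048  0.1095] grasp [ 0.5383 -0.0048  0.1275] zax [ 0.041 -0.001 -0.999] yaw 1.285 f [-0.1 -0.8  0.2] M [-0.14  0.18 -1.41] gap 0.0131 q [-0.23  0.22  1.83  0.01  1.05 -1.52]
```

Emit:
carry_out(
  deltas=[
    [0.5,0,0,0,-0.04],
    [0.5,0,0,0,0],
  ],
)

```text
time: 8.7
tcp_pos: [0.532, -0.0043, 0.2823]
ee_rot: [0.013, 0.811, 0.584, 0.016]
ft_force: [0.9, -0.4, -0.2]
finger_gap: 0.013
```

```bash
python3 -c "
from h import *
st()"
```

```text
t 8.7 tcp [ 0.532  -0.0043  0.2823] tip [ 0.539  -0.0049  0.1094] grasp [ 0.5382 -0.0048  0.1274] zax [ 0.04  -0.003 -0.999] yaw 1.248 f [ 0.9 -0.4 -0.2] M [-0.15  0.06 -0.56] gap 0.013 q [-0.23  0.22  1.83  0.01  1.05 -1.48]
```

Emit:
carry_out(
  deltas=[
    [0.5,0,0,0,-0.04],
    [0.5,0,0,0,-0.035],
    [0.5,0,0,0,0],
  ],
)

```text
time: 8.95
tcp_pos: [0.5318, -0.0038, 0.2823]
ee_rot: [0.015, 0.83, 0.558, 0.014]
ft_force: [0.8, -0.1, -0.4]
finger_gap: 0.013
```

```bash
python3 -c "
from h import *
st()"
```

```text
t 8.95 tcp [ 0.5318 -0.0038  0.2823] tip [ 0.5386 -0.0054  0.1094] grasp [ 0.5379 -0.0052  0.1274] zax [ 0.039 -0.009 -0.999] yaw 1.184 f [ 0.8 -0.1 -0.4] M [ 0.01 -0.03  0.03] gap 0.013 q [-0.23  0.22  1.83  0.    1.05 -1.41]
```

Emit:
carry_out(
  deltas=[
    [0.5,0,0,0.2,-0.01],
    [0.5,0,0,0.2,0],
    [0.5,0,0,0.2,0],
  ],
)

```text
time: 9.2
tcp_pos: [0.5303, -0.0028, 0.2863]
ee_rot: [0.013, 0.83, 0.557, 0.012]
ft_force: [0.2, 0.4, -5.8]
finger_gap: 0.0131
```

```bash
python3 -c "
from h import *
st()"
```

```text
t 9.2 tcp [ 0.5303 -0.0028  0.2863] tip [ 0.5362 -0.0042  0.1134] grasp [ 0.5356 -0.0041  0.1314] zax [ 0.034 -0.008 -0.999] yaw 1.182 f [ 0.2  0.4 -5.8] M [-0.03  0.08  0.01] gap 0.0131 q [-0.23  0.21  1.83 -0.    1.06 -1.41]
```

Emit:
carry_out(
  deltas=[
    [0.5,0.05,-0.03,0.3,0],
    [0.5,0.05,-0.03,0.3,0],
    [0.5,0.05,-0.03,0.3,0],
  ],
)

```text
time: 9.45
tcp_pos: [0.5309, -0.0032, 0.2946]
ee_rot: [0.012, 0.83, 0.558, 0.01]
ft_force: [-0.0, -0.7, -5.3]
finger_gap: 0.0127
```

```bash
python3 -c "
from h import *
st()"
```

```text
t 9.45 tcp [ 0.5309 -0.0032  0.2946] tip [ 0.5361 -0.0045  0.1216] grasp [ 0.5355 -0.0044  0.1396] zax [ 0.03  -0.008 -1.   ] yaw 1.185 f [-0.  -0.7 -5.3] M [ 0.08  0.06 -0.04] gap 0.0127 q [-0.23  0.2   1.82 -0.    1.09 -1.41]
```

Emit:
carry_out(
  deltas=[
    [0.5,0.05,0,0.4,0],
    [0.5,0.05,0,0.5,0],
    [0.5,0.05,0,0.6,0],
    [0.5,0.05,0,0.8,0],
    [0.5,0.05,0,0.8,0],
  ],
)

```text
time: 9.87
tcp_pos: [0.5332, -0.0032, 0.3275]
ee_rot: [0.011, 0.829, 0.558, 0.01]
ft_force: [1.1, -0.5, -5.4]
finger_gap: 0.0129
```

Emit:
carry_out(
  deltas=[
    [0.5,0.05,0,1,0],
    [0.5,0.05,0,1,0],
    [0.5,0.05,0,1,0],
    [0.5,0,0,0.5,0],
    [0.5,0,0,0,0],
  ],
)

```text
time: 10.28
tcp_pos: [0.5358, -0.0034, 0.3705]
ee_rot: [0.013, 0.829, 0.559, 0.012]
ft_force: [-0.3, 0.3, -5.0]
finger_gap: 0.0129
```

```bash
python3 -c "
from h import *
st()
cv2.imwrite('pics/p7.png',np.hstack([cv2.resize(cap('side')['img'][130:390,280:440],(370,600),interpolation=2), cv2.resize(cap('wrist')['img'],(430,269)).repeat(1,0) if 0 else np.zeros((600,1,3),np.uint8)])[...,::-1])"
```

```text
t 10.28 tcp [ 0.5358 -0.0034  0.3705] tip [ 0.5417 -0.0048  0.1976] grasp [ 0.541  -0.0047  0.2156] zax [ 0.034 -0.008 -0.999] yaw 1.186 f [-0.3  0.3 -5. ] M [-0.02  0.02  0.05] gap 0.0129 q [-0.23  0.12  1.75 -0.    1.24 -1.41]
```

View pics/p7.png

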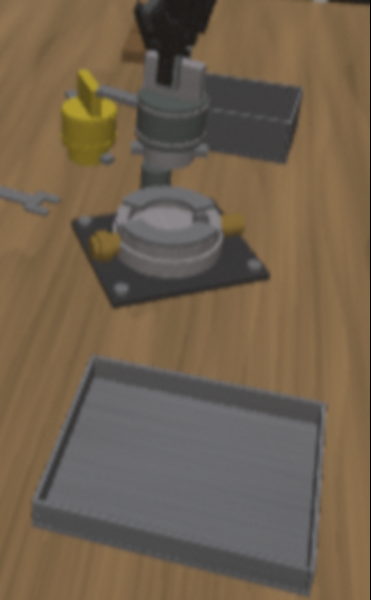

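Canister is clear of the mount (neck at about (170,155), well above the claws at (170,205)). On to the tray.

Emit:
carry_out(
  deltas=[
    [0.5,-0.3,1.5,0,0],
    [0.5,-0.5,2.5,0,0],
    [0.5,-0.6,3,0,0],
    [0.5,-0.6,3,0,0],
    [0.5,-0.6,3,0,0],
  ],
)

```text
time: 10.75
tcp_pos: [0.5094, 0.1248, 0.3686]
ee_rot: [0.014, 0.832, 0.554, 0.01]
ft_force: [0.2, -0.3, -5.4]
finger_gap: 0.013
```

Emit:
carry_out(
  deltas=[
    [0.5,-0.6,3,0,0],
    [0.5,-0.6,3,0,0],
    [0.5,-0.6,3,0,0],
    [0.5,-0.6,3,0,0],
    [0.5,-0.3,1.5,0,0],
  ],
)

```text
time: 11.17
tcp_pos: [0.4781, 0.2677, 0.3655]
ee_rot: [0.012, 0.832, 0.554, 0.008]
ft_force: [1.0, -0.9, -5.5]
finger_gap: 0.013
```

Emit:
carry_out(
  deltas=[
    [0.5,0,0,0,0],
    [0.5,0,0,0,0],
  ],
)

```text
time: 11.33
tcp_pos: [0.4762, 0.2712, 0.364]
ee_rot: [0.011, 0.831, 0.557, 0.007]
ft_force: [-0.7, -0.1, -5.0]
finger_gap: 0.0133
```

```bash
python3 -c "
from h import *
st()"
```

```text
t 11.33 tcp [0.4762 0.2712 0.364 ] tip [0.4805 0.2694 0.191 ] grasp [0.48   0.2696 0.209 ] zax [ 0.025 -0.011 -1.   ] yaw 1.181 f [-0.7 -0.1 -5. ] M [0.02 0.05 0.  ] gap 0.0133 q [ 0.31  0.16  1.72 -0.02  1.24 -0.87]
```

Emit:
carry_out(
  deltas=[
    [0.5,0.2,0.3,-1,0],
    [0.5,0.2,0.3,-2,0],
    [0.5,0,0,-2,0],
    [0.5,0,0,-1.5,0],
    [0.5,0,0,-1,0],
  ],
)

```text
time: 11.75
tcp_pos: [0.4828, 0.274, 0.2862]
ee_rot: [0.013, 0.832, 0.555, 0.01]
ft_force: [-0.0, 0.7, -5.5]
finger_gap: 0.0131
```

```bash
python3 -c "
from h import *
st()"
```

```text
t 11.75 tcp [0.4828 0.274  0.2862] tip [0.4881 0.2721 0.1133] grasp [0.4875 0.2723 0.1313] zax [ 0.031 -0.011 -0.999] yaw 1.177 f [-0.   0.7 -5.5] M [0.03 0.07 0.04] gap 0.0131 q [ 0.31  0.27  1.76 -0.02  1.09 -0.86]
```

Emit:
carry_out(
  deltas=[
    [0.5,0,0,-0.8,0],
    [0.5,0,0,-0.6,0],
    [0.5,0,0,-0.4,0],
    [0.5,0,0,-0.2,0],
    [0.5,0,0,0,0],
  ],
)

```text
time: 12.17
tcp_pos: [0.4832, 0.2707, 0.2608]
ee_rot: [0.012, 0.833, 0.553, 0.007]
ft_force: [-0.5, 0.3, -4.7]
finger_gap: 0.0134
```

```bash
python3 -c "
from h import *
st()"
```

```text
t 12.17 tcp [0.4832 0.2707 0.2608] tip [0.4876 0.2684 0.0879] grasp [0.4871 0.2687 0.1059] zax [ 0.025 -0.013 -1.   ] yaw 1.172 f [-0.5  0.3 -4.7] M [0.03 0.03 0.01] gap 0.0134 q [ 0.3   0.3   1.78 -0.02  1.04 -0.86]
```

4.5 mm to go, so small steps.

Emit:
carry_out(
  deltas=[
    [0.5,0,0.05,-0.15,0],
    [0.5,0,0.05,-0.1,0],
    [0.5,0,0,-0.1,0],
  ],
)

```text
time: 12.42
tcp_pos: [0.4841, 0.2721, 0.259]
ee_rot: [0.013, 0.833, 0.553, 0.009]
ft_force: [0.2, 0.8, -4.3]
finger_gap: 0.0129
```

Emit:
carry_out(
  deltas=[
    [0.5,0,0,-0.1,0],
  ],
)

```text
time: 12.5
tcp_pos: [0.4844, 0.2723, 0.2585]
ee_rot: [0.013, 0.833, 0.553, 0.009]
ft_force: [0.9, 0.3, -5.1]
finger_gap: 0.0129
```

```bash
python3 -c "
from h import *
st()"
```

```text
t 12.5 tcp [0.4844 0.2723 0.2585] tip [0.4895 0.2703 0.0856] grasp [0.489  0.2705 0.1036] zax [ 0.03  -0.012 -0.999] yaw 1.172 f [ 0.9  0.3 -5.1] M [ 0.02  0.04 -0.  ] gap 0.0129 q [ 0.3   0.31  1.77 -0.02  1.03 -0.86]
```

Emit:
carry_out(
  deltas=[
    [0.5,0,0,-0.15,0],
    [0.5,0,0,-0.15,0],
  ],
)

```text
time: 12.67
tcp_pos: [0.4846, 0.2726, 0.2562]
ee_rot: [0.013, 0.833, 0.553, 0.01]
ft_force: [-1.1, -4.6, 11.4]
finger_gap: 0.0129
```

Emit:
carry_out(
  deltas=[
    [0.5,0,0,-0.12,0],
    [0.5,0,0,0,0],
  ],
)

```text
time: 12.83
tcp_pos: [0.4851, 0.2727, 0.2567]
ee_rot: [0.014, 0.833, 0.553, 0.011]
ft_force: [0.3, 0.1, -5.8]
finger_gap: 0.0128
```

Emit:
carry_out(
  deltas=[
    [0.5,0,0,-0.12,0],
  ],
)

```text
time: 12.92
tcp_pos: [0.4855, 0.2727, 0.2562]
ee_rot: [0.014, 0.833, 0.553, 0.011]
ft_force: [-2.2, -3.1, 8.3]
finger_gap: 0.0132
```

Emit:
carry_out(
  deltas=[
    [2.5,0,0,0,0],
    [4,0,0,0,0],
    [5.5,0,0,0,0],
    [5.5,0,0,0,0],
    [5.5,0,0,0,0],
  ],
)

```text
time: 13.33
tcp_pos: [0.487, 0.2733, 0.2582]
ee_rot: [0.015, 0.833, 0.553, 0.014]
ft_force: [-0.9, -0.3, 0.0]
finger_gap: 0.0548
```

```bash
python3 -c "
from h import *
st()"
```

```text
t 13.33 tcp [0.487  0.2733 0.2582] tip [0.494  0.2717 0.0854] grasp [0.4932 0.2719 0.1034] zax [ 0.04  -0.009 -0.999] yaw 1.173 f [-0.9 -0.3  0. ] M [-0.02  0.    0.01] gap 0.0548 q [ 0.3   0.31  1.77 -0.02  1.02 -0.86]
```

Released; now straight up and away, then check.

Emit:
carry_out(
  deltas=[
    [5.5,0,0,1,0],
    [5.5,0,0,2,0],
    [5.5,0,0,3,0],
    [5.5,0,0,3,0],
    [5.5,0,0,3,0],
  ],
)

```text
time: 13.75
tcp_pos: [0.4835, 0.2721, 0.3765]
ee_rot: [0.013, 0.833, 0.553, 0.006]
ft_force: [0.5, -0.1, -0.2]
finger_gap: 0.0547
```

Emit:
carry_out(
  deltas=[
    [5.5,-2,2,2,0],
    [5.5,-2,3,0,0],
    [5.5,-2,3,0,0],
    [5.5,-1,2,0,0],
    [5.5,0,0,0,0],
  ],
)

```text
time: 14.17
tcp_pos: [0.4134, 0.3746, 0.4135]
ee_rot: [0.014, 0.834, 0.551, 0.018]
ft_force: [0.6, 0.7, 0.5]
finger_gap: 0.0551
```

```bash
python3 - <<'E'
from h import *
st(); s=cap('side','side8.png'); t=cap('top','top8.png'); st()
cv2.imwrite('pics/p8.png',np.vstack([cv2.resize(s['img'],(480,300)),cv2.resize(t['img'],(480,300))])[...,::-1])
E
```

```text
t 14.17 tcp [0.4134 0.3746 0.4135] tip [0.4212 0.3739 0.2407] grasp [0.4204 0.374  0.2587] zax [ 0.045 -0.004 -0.999] yaw 1.167 f [0.6 0.7 0.5] M [-0.06  0.05  0.  ] gap 0.0551 q [ 0.53  0.13  1.65 -0.03  1.33 -0.63]
t 14.27 tcp [0.4149 0.3725 0.413 ] tip [0.4227 0.3715 0.2402] grasp [0.4219 0.3716 0.2581] zax [ 0.045 -0.006 -0.999] yaw 1.166 f [-0.1 -0.1 -0.2] M [ 0.   -0.   -0.05] gap 0.0553 q [ 0.53  0.13  1.65 -0.03  1.33 -0.63]
```

View pics/p8.png

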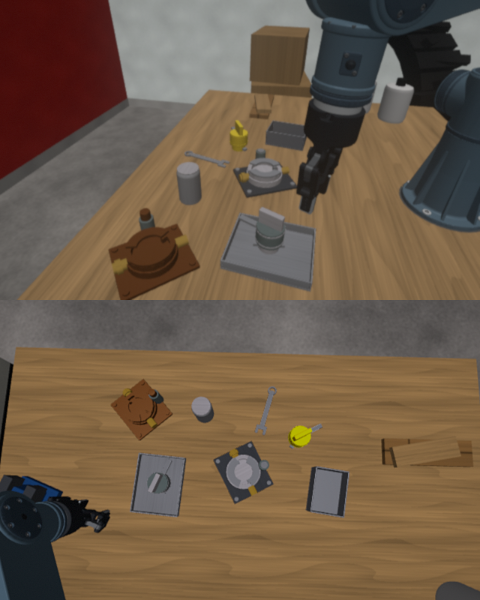

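The canister stands upright in the middle of the tray (bar at about (159,482) in the mosaic, tray centre about (159,485)). The gripper is clear, and the bin, can and wrench are in their old places.

```bash
python3 - <<'E'
from h import *
t=dict(np.load('pics/top8.png.npz')); print(onz(t,211.5,242.5,.111).round(3))
a=cv2.imread('pics/top1.png').astype(int);b=cv2.imread('pics/top8.png').astype(int)
for n,(r,c) in dict(bin=(255,437),can=(146,269),wrench=(147,356)).items(): print(n,np.abs(a-b)[r-35:r+35,c-32:c+32].mean().round(2))
print(env.hand_in())
E
```

```text
[0.493 0.254 0.111]
bin 1.29
can 1.32
wrench 1.3
the job is handed in; nothing more can be done
None
```

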